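# Lay out the slip-stamping place on the office desk

## Robot

A 7-joint arm with a two-finger parallel gripper is mounted at the origin on the work surface. World frame = base frame: x ahead of the robot, y to its left, z up, the work surface at z = 0. Lengths are in mm, angles in rad, forces in N, time in s.
With the tool pointing down it reaches from about 425 to 925 mm from the base axis. Payload 6.8 kg.
Tool frame: the origin (TCP) lies midway between the tips of the shut fingers; the grasp point (between the pads) lies 19 mm behind it (arm.hold_point_z is the distance from the TCP to the grasp point, in mm); z points along the fingers, y is the line along which they close (so a half turn about z gives the same grasp; the last joint's range is limited). The gripper opens to 85 mm and grips with 20 to 120 N. Pads are 22 mm wide; open, the fingers measure 114 mm over their backs; the gripper's body (76 mm by 85 mm) begins 54 mm behind the grasp point. The pads swing forward as they close: fully open they stand 13 mm farther back than shut.
Start: joints at [-0.108, 0.477, 0.022, 1.555, -0.011, 1.109, -0.083], TCP at [675.016, 0.007, 231.308] pointing down, gripper open.
Joint ranges: [-2.96, 2.96], [-0.34, 2.1], [-1.41, 1.46], [0.24, 2.44], [-1.37, 4.51], [0.17, 1.92], [-2.96, 2.96]. Speed limits (rad/s): [2.39, 2.39, 3.14, 3.14, 3.14, 3.14, 3.14].

## Interface

Orientations are given as a unit quaternion [x, y, z, w].
In Python, from cell import arm, viewer gives the robot as it stands. Calls block until the motion is done:
- arm.movep(position, orientation): joint-space move of the TCP to a pose.
- arm.move_straight(position, frame=None, speed=150): straight line of the TCP; frame=None keeps the orientation; speed is the mean speed in mm/s.
- arm.move_joints(angles): joint-space move.
- arm.command_gripper(opening, grip_force=None): finger opening in mm; grip_force is the grip in N (None keeps the last); returns when the fingers have stopped.
- arm.dwell(seconds).
- arm.ik(position, orientation): joint angles nearest the present ones, or None.
- viewer.read_camera(name): name is "scene" or "side" or "wrist"; returns the picture (480x640x3 uint8, red, green, blue); there is no depth.
- viewer.calibration(name): a dict with "K" (3x3 intrinsics, pixels), "dist" ([k1, k2, p1, p2, k3] as OpenCV has them; the pictures are not rectified), "camera_from_world" (4x4, takes a point from world to camera coordinates); the wrist camera has in their place "mount" (4x4, takes a point from camera to tool coordinates, whose origin is the TCP and whose axes are the flange's). Camera axes: x right, y up, looking along -z (the intrinsics and any distortion apply to the point x, -y, -z); pixel columns grow to the right and rows downward; lengths in mm; the calibration is good to about 2 mm. A picture is of the moment at which its call begins: read the wrist's pose just before it. calibration takes no time and is no camera call.
A pose or a line that the arm cannot do raises arm.Unreachable and nothing moves.
- arm.hand_in(): hands the job in; it is judged then, once.
Readings, each from a call of its own:
- arm.get_clock(): time.
- arm.get_q(): joint angles.
- arm.get_qvel(): joint speeds.
- arm.get_effort(): joint torques, N m.
- arm.get_eef_pos(): TCP position.
- arm.get_tool_rot(): TCP orientation.
- arm.get_contact_force(): force on the tool from outside, world axes, zero at the start.
- arm.get_torque(): the same for the moment, N m.
- arm.get_opening(): finger opening in mm.
- arm.get_finger_force(): force on a finger pad.
Only numpy, scipy, OpenCV 4.12 (cv2) and the standard library are available. Lean on these libraries where they do the work, as an engineer would, in place of code of your own. Each camera call takes 0.05 s, during which the arm holds its last target. There are 200 camera calls.

## Task

Set up the desk for stamping delivery slips: lay the blue ink tin flat on the desk beside the long edge of the slip pad, on the side away from the call bell, lengthwise along the pad, centred on it and square to it, with a gap of about 3 cm, and stand the stamp upright on the middle of that tin. Put the brass paperweight on the middle of the slip pad, and stand the red tape dispenser on the desk midway between the pad and the bell, in line with both and touching neither. Leave the red tin and the steel dish where they are.

Things in the scene. Friction and masses are not known exactly. Their poses are not given: they have to be found in the camera images.
- blue_tin: flat blue ink-pad tin with a small white patch on its lid, loose, about 90 g: 84 mm long (its x), 58 mm wide (its y), 16 mm high; origin at the centre of its underside, z up. Starts flat on the desk. This is the one to use.
- red_tin: flat red ink-pad tin with a small white patch on its lid, loose, about 90 g: 84 mm long (its x), 58 mm wide (its y), 16 mm high; origin at the centre of its underside, z up. Starts flat on the desk. Not needed: it is to be left where it is.
- stamp: rubber stamp, loose, about 80 g: a light wooden block 50 mm (its x) by 32 mm (its y), 20 mm high, with an upright black round handle of 26 mm diameter on its middle, from 20 to 78 mm above the origin; origin at the centre of its underside, z up. Starts upright on the desk.
- tape_dispenser: red desk tape dispenser, loose, about 250 g: base 95 mm long (its x), 38 mm wide (its y), 24 mm high, with flat upright long sides; a round hub as wide as the base at x = -12 mm, top 54 mm above the origin, white hub faces; a nose with steel cutter at the +x end, 36 mm high. Origin at the centre of its underside, z up. Starts upright on the desk.
- paperweight: solid brass paperweight, loose, about 350 g: plain upright cylinder, 52 mm diameter, 34 mm high, with a copper disc on top; origin at the centre of its underside, z up. Starts on the desk.
- dish: shallow steel dish, loose, about 90 mm across and 20 mm high; origin at the centre of its underside. Not needed: it is to be left where it is.
- slip_pad: pad of white delivery slips in a black holder, fixed: 120 mm long (its x), 95 mm wide (its y), flat top 14 mm above the desk, green strip at its +x end; origin at the centre of its underside, z up. Long edges within 0.12 rad of the world's x. The bell is 230 to 280 mm off (centre to centre) along the pad's +y or -y (it changes), within 10 mm of the pad's y axis.
- bell: call bell, fixed to the desk: steel dome on a round black base of 76 mm diameter, a brass button on top, 57 mm high in all; origin at the centre of its underside.
Not all that is in view belongs to the job. What is shaped like the stamp but pink or turquoise is not meant.

How it is judged (in metres and radians):
At the end, for the whole second after the job is handed in: Blue tin flat by pad, away from bell: gap 10-50 mm, centred to 25 mm, parallel to 0.2 rad. Stamp upright on it, 15 mm from centre at most. Paperweight on pad, centred to 20 mm. Dispenser upright between pad and bell, 85+/75+ mm from their centres, within 30 mm of pad's y axis. All released, at rest (x of blue_tin in the frame of slip_pad between -0.025 and 0.025 m and (y of blue_tin in the frame of slip_pad between 0.0865 and 0.1265 m or y of blue_tin in the frame of slip_pad between -0.1265 and -0.0865 m) and horizontal distance between blue_tin and bell above 0.28 m and angle between the x axis of blue_tin and the x axis of slip_pad, either way round below 0.2 rad and height (world z) of each of blue_tin, tape_dispenser below 0.005 m and angle between each of blue_tin, stamp, paperweight, tape_dispenser's own z axis and vertical below 0.1 rad and horizontal distance between stamp and blue_tin below 0.015 m and z of stamp in the frame of blue_tin between 0.012 and 0.021 m and horizontal distance between paperweight and slip_pad below 0.02 m and z of paperweight in the frame of slip_pad between 0.01 and 0.019 m and x of tape_dispenser in the frame of slip_pad between -0.03 and 0.03 m and (y of tape_dispenser in the frame of slip_pad between 0.085 and 0.19 m or y of tape_dispenser in the frame of slip_pad between -0.19 and -0.085 m) and horizontal distance between tape_dispenser and bell between 0.075 and 0.19 m and linear speed of each of blue_tin, stamp, tape_dispenser, paperweight below 0.02 m/s and contact force between tape_dispenser and slip_pad below 0.1 N and contact force between tape_dispenser and bell below 0.1 N); the robot touches nothing.
It fails at once if the red tin is pushed more than 20 mm from where it stood (distance of red_tin from where it was at the start of the episode above 0.02 m).
It fails at once if the steel dish is pushed more than 20 mm from where it stood (distance of dish from where it was at the start of the episode above 0.02 m).
It also fails if it takes over 109 s, if anything falls off the work surface, if the arm or the gripper's body presses on something with over 40 N, if the wrist force passes 120 N, or if a joint passes its speed limit or range.

## Working session

There is one attempt and no reset: what is moved stays moved. The work goes in short steps, each a Python script; the robot and the scene stay as the last script left them, time stands still between calls to the robot, and variables do not carry over. Pictures are saved under pics/ and viewed, at most 14 in all, crops included, and the job is handed in when it is done.

```bash
ls; mkdir -p pics; python3 - <<'E'
from cell import arm, viewer
import cv2
for n in ["scene","side","wrist"]:
    im=viewer.read_camera(n); cv2.imwrite(f"pics/{n}0.png",im[:,:,::-1])
    c=viewer.calibration(n); print(n,{k:(v.round(3).tolist() if hasattr(v,'round') else v) for k,v in c.items()})
print(arm.get_eef_pos(),arm.get_tool_rot(),arm.get_clock(),arm.hold_point_z)
E
```

```text
pics
scene {'K': [[444.168, 0.0, 320.608], [0.0, 444.168, 230.47], [0.0, 0.0, 1.0]], 'dist': [-0.011, 0.0, 0.0, 0.0, 0.0], 'camera_from_world': [[0.649, 0.76, 0.007, -317.447], [-0.569, 0.48, 0.668, 236.628], [0.505, -0.438, 0.744, -1173.054], [0.0, 0.0, 0.0, 1.0]]}
side {'K': [[521.802, 0.0, 317.825], [0.0, 521.802, 238.699], [0.0, 0.0, 1.0]], 'dist': [-0.004, 0.0, 0.0, 0.0, 0.0], 'camera_from_world': [[-0.934, -0.357, 0.003, 459.63], [0.21, -0.542, 0.814, -156.621], [-0.289, 0.761, 0.581, -1156.088], [0.0, 0.0, 0.0, 1.0]]}
wrist {'K': [[349.675, 0.0, 319.005], [0.0, 349.675, 243.921], [0.0, 0.0, 1.0]], 'dist': [0.011, 0.0, 0.0, 0.0, 0.0], 'mount': [[-0.001, 0.957, 0.289, 73.724], [1.0, 0.001, -0.0, -0.158], [-0.0, 0.289, -0.957, -143.252], [0.0, 0.0, 0.0, 1.0]]}
[ 6.74522493e+02 -3.26268130e-02  2.30536330e+02] [ 7.07111601e-01  7.07101587e-01 -5.52250717e-04 -4.74455684e-04] 0.15 18.700000000000003
```

View pics/scene0.png

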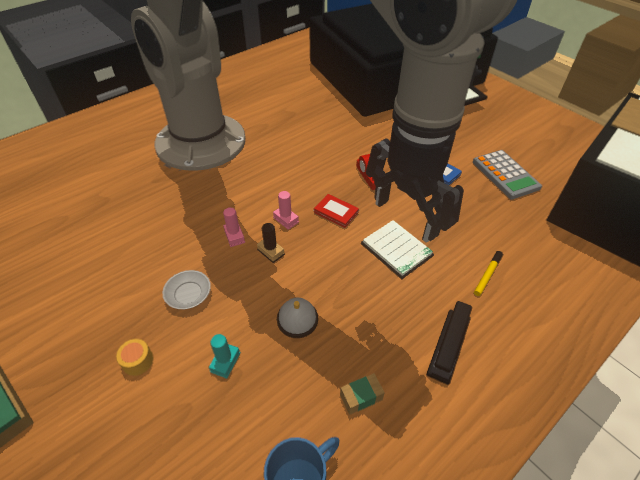

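View pics/side0.png

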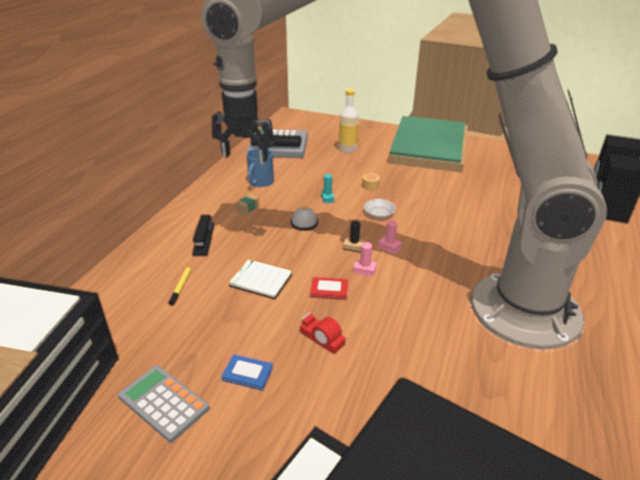

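The scene view shows the pad at (397,248), the bell at (297,317), the black-handled stamp at (270,243) between the pink decoys, and the paperweight at (133,355). It also shows the red tin at (337,210), the dish at (187,292), and the blue tin (447,172) and dispenser (370,170) partly behind the arm. The side view shows the blue tin at (248,372), the dispenser at (323,333), the stamp at (354,236) and the paperweight at (371,182).

```bash
cat > h.py <<'E'
from cell import arm, viewer
import numpy as np, cv2
from scipy.spatial.transform import Rotation as R
F=np.diag([1,-1,-1,1.])
def cam(name):
    c=viewer.calibration(name)
    if name=="wrist":
        T=np.eye(4);T[:3,:3]=R.from_quat(arm.get_tool_rot()).as_matrix();T[:3,3]=arm.get_eef_pos()
        M=np.linalg.inv(T@np.array(c["mount"]))
    else: M=np.array(c["camera_from_world"])
    return np.array(c["K"]),np.array(c["dist"],float),F@M   # cv-style camera_from_world
def snap(name,f=None):
    C=cam(name); im=viewer.read_camera(name)
    if f: cv2.imwrite(f"pics/{f}.png",im[:,:,::-1]); np.savez(f"pics/{f}.npz",im=im,K=C[0],d=C[1],M=C[2])
    return im,C
def load(f):
    z=np.load(f"pics/{f}.npz"); return z["im"],(z["K"],z["d"],z["M"])
def norm(C,px): return cv2.undistortPoints(np.array(px,float).reshape(-1,1,2),C[0],C[1]).reshape(-1,2)
def onplane(C,px,z):
    n=norm(C,px); Mi=np.linalg.inv(C[2]); o=Mi[:3,3]
    d=np.c_[n,np.ones(len(n))]@Mi[:3,:3].T
    return o+d*((z-o[2])/d[:,2])[:,None]
def tri(Cs,pxs):
    A=[]
    for C,p in zip(Cs,pxs):
        n=norm(C,[p])[0]; A+= [n[0]*C[2][2]-C[2][0], n[1]*C[2][2]-C[2][1]]
    A=np.array(A); return np.linalg.lstsq(A[:,:3],-A[:,3],rcond=None)[0]
def down(yaw):  # tool y (closing line) at angle yaw from world x... yaw = angle of tool y in world
    y=np.array([np.cos(yaw),np.sin(yaw),0]); z=np.array([0,0,-1.]); return R.from_matrix(np.c_[np.cross(y,z),y,z]).as_quat()
E
python3 - <<'E'
from h import *
S,D=cam("scene"),cam("side")
P=dict(pad=((397,248),(261,279)),bell=((297,302),(304,209)),stamptop=((269,228),(355,226)),pw=((134,354),(371,180)),red=((336,209),(329,287)),dish=((187,290),(380,209)),pinkA=((231,213),(391,227)),pinkB=((284,197),(366,248)),teal=((220,341),(328,179)))
for k,v in P.items(): print(k,tri([S,D],v).round(0))
for k,p in dict(blue=(248,371),disp=(323,333)).items(): print(k,onplane(D,[p],20).round(0))
arm.movep([600,150,330],down(0)); print(arm.get_clock(),arm.get_q().round(2))
snap("wrist","w1"); snap("scene","s1")
E
```

```text
pad [589. 122.   5.]
bell [ 583. -135.   50.]
stamptop [423. -78.  70.]
pw [ 472. -398.   24.]
red [427.  98.  11.]
dish [ 407. -264.   14.]
pinkA [ 339. -112.   67.]
pinkB [372.  -2.  69.]
teal [ 569. -282.   68.]
blue [[484. 391.  20.]]
disp [[386. 247.  20.]]
0.95 [-0.33  0.31 -0.01  1.57  0.01  1.26 -0.35]
```

View wrist.

```bash
python3 - <<'E'
from h import *
print(arm.get_eef_pos().round(1), arm.get_tool_rot().round(3))
E
```

```text
[600.5 147.2 328.5] [ 0.708  0.706 -0.001  0.   ]
```

View pics/w1.png

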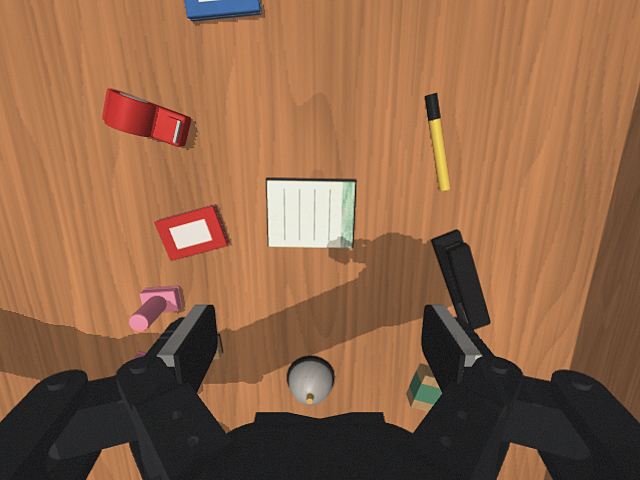

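The wrist view shows the pad square-on at (311,213) with its green strip to the right. The bell is at (310,385), the red tin at (192,233), the dispenser at (147,118) with its nose to the right, and the blue tin at (222,5) is cut off. Next I'll take stereo wrist views of each area.

```bash
python3 - <<'E'
from h import *
V=dict(a1=(450,370,330),a2=(530,350,330),b1=(600,230,330),c1=(450,40,330),c2=(520,10,330),d1=(460,-330,330),d2=(530,-350,330))
for k,p in V.items():
    arm.movep(p,down(0)); arm.dwell(0.3); snap("wrist",k)
print(arm.get_clock())
ims=[cv2.imread(f"pics/{k}.png") for k in("a1","a2","c1","d1")]
m=np.vstack([np.hstack(ims[:2]),np.hstack(ims[2:])]); cv2.imwrite("pics/mos1.png",cv2.resize(m,(800,600),interpolation=cv2.INTER_AREA))
E
```

```text
8.6333
```

View pics/mos1.png

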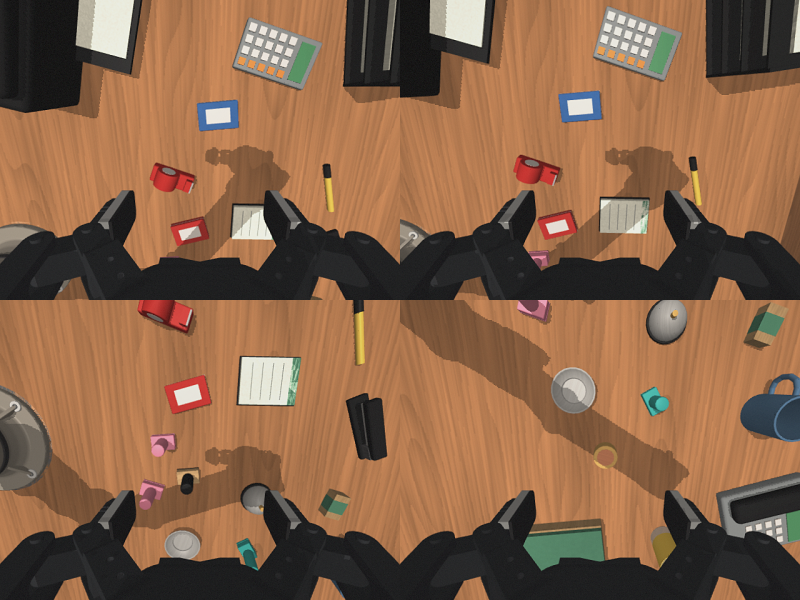

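Mosaic: a1 and a2 show the blue tin at about (218,115) in mosaic pixels and the dispenser at (172,178) with its nose to the right. c1 shows the stamp at (187,480), and d1 the paperweight at (605,457). I'll fit silhouettes for these and take close crops of the stamp and paperweight.

```bash
cat >> h.py <<'E'
from scipy.optimize import minimize
def box(l,w,z0,z1,cx=0): return np.array([[cx+sx*l/2,sy*w/2,z] for sx in(-1,1) for sy in(-1,1) for z in(z0,z1)])
def cyl(r,z0,z1): 
    t=np.linspace(0,2*np.pi,24); return np.array([[r*np.cos(a),r*np.sin(a),z] for a in t for z in(z0,z1)])
t=np.linspace(0,2*np.pi,24)
DISP=np.vstack([box(95,38,0,24),box(6,38,24,36,44),np.array([[-12+22*np.cos(a),s*19,32+22*np.sin(a)] for a in t for s in(-1,1)])])
TIN=box(84,58,0,16); PAD=box(120,95,0,14)
def proj(C,P): return cv2.projectPoints(np.array(P,float).reshape(-1,1,3),cv2.Rodrigues(C[2][:3,:3])[0],C[2][:3,3],C[0],C[1])[0].reshape(-1,2)
def place(M,p):
    x,y,z,a=p; return np.c_[M[:,0]*np.cos(a)-M[:,1]*np.sin(a)+x, M[:,0]*np.sin(a)+M[:,1]*np.cos(a)+y, M[:,2]+z]
def mask(im,C,p,r,lo,hi):
    h=cv2.cvtColor(im,cv2.COLOR_RGB2HSV); h[:,:,0]=(h[:,:,0].astype(int)+30)%180
    m=cv2.inRange(h,np.array(lo),np.array(hi))
    roi=np.zeros_like(m); hull=cv2.convexHull(proj(C,cyl(r,0,20)+np.array([p[0],p[1],0])).astype(np.int32)); cv2.fillConvexPoly(roi,hull,255); m&=roi
    m=cv2.morphologyEx(m,cv2.MORPH_OPEN,np.ones((3,3)))
    n,l,s,_=cv2.connectedComponentsWithStats(m)
    k=[i for i in range(1,n) if s[i,4]>25]
    out=np.zeros_like(m); pts=np.argwhere(np.isin(l,k))[:,::-1].astype(np.int32)
    cv2.fillConvexPoly(out,cv2.convexHull(pts),255); return out
def fit(M,views,p0,r,lo,hi,fixz=False):
    L=[load(v) if isinstance(v,str) else v for v in views]
    ms=[mask(im,C,p0,r,lo,hi) for im,C in L]
    def cost(q):
        c=0
        for m,(im,C) in zip(ms,L):
            o=np.zeros_like(m); hl=cv2.convexHull(proj(C,place(M,q)).astype(np.float32))
            cv2.fillConvexPoly(o,(hl*16).round().astype(np.int32),255,cv2.LINE_AA,4)
            c+=np.abs(o.astype(float)-m).sum()/(m.sum()+1.)
        return c
    best=None
    for a in ([p0[3]] if len(p0)>3 else np.linspace(0,np.pi,6)[:-1]):
        s=np.array([[0]*4,[12,0,0,0],[0,12,0,0],[0,0,0 if fixz else 8,0],[0,0,0,.25]])
        q=np.array([p0[0],p0[1],p0[2],a])
        f=(lambda u:cost([u[0],u[1],p0[2],u[2]])) if fixz else cost
        s0=(q+s); s0=s0[[0,1,2,4]][:,[0,1,3]] if fixz else s0
        r_=minimize(f,s0[0],method="Nelder-Mead",options=dict(initial_simplex=s0,xatol=.05,fatol=1e-4))
        if best is None or r_.fun<best.fun: best=r_
    return best.x.round(3),round(best.fun/len(L),3)
BLUE=((125,90,30),(155,255,255)); RED=((20,140,50),(36,255,255)); 
E
python3 - <<'E'
from h import *
print("blue",fit(TIN,["a1","a2"],(484,391,0),75,*BLUE))
print("disp",fit(DISP,["a1","a2"],(386,247,0),75,*RED))
print("disp0",fit(DISP,["w1","a1"],(386,247,0),75,*RED))
print("red",fit(TIN,["w1","c1"],(427,98,0),65,*RED))
im,C=load("b1"); im2,C2=load("w1")
def crop(v,X,r,s):
    im,C=load(v); u=proj(C,[X])[0].round().astype(int); print(v,X,"origin",u-r,"scale",s)
    P=cv2.copyMakeBorder(im,r,r,r,r,cv2.BORDER_CONSTANT); return cv2.resize(P[u[1]:u[1]+2*r,u[0]:u[0]+2*r,::-1],None,fx=s,fy=s,interpolation=cv2.INTER_CUBIC)
g=np.vstack([np.hstack([crop("c1",(423,-78,40),40,3.3),crop("c2",(423,-78,40),40,3.3),crop("b1",(589,122,10),40,3.3)]),np.hstack([crop("d1",(472,-398,20),40,3.3),crop("d2",(472,-398,20),40,3.3),crop("c1",(589,122,10),40,3.3)])])
cv2.imwrite("pics/crop1.png",g); print(g.shape)
E
```

```text
blue (array([489.311, 383.333,  -9.59 ,   3.225]), np.float64(0.046))
disp (array([ 3.82186e+02,  2.35280e+02, -2.31010e+01, -3.36000e-01]), np.float64(0.096))
disp0 (array([ 3.86701e+02,  2.44963e+02, -5.94500e+00, -3.14000e-01]), np.float64(0.101))
red (array([ 4.26184e+02,  9.77840e+01, -2.56500e+00,  2.69000e-01]), np.float64(0.071))
c1 (423, -78, 40) origin [259 248] scale 3.3
c2 (423, -78, 40) origin [206 227] scale 3.3
b1 (589, 122, 10) origin [272 233] scale 3.3
d1 (472, -398, 20) origin [288 208] scale 3.3
d2 (472, -398, 20) origin [236 193] scale 3.3
c1 (589, 122, 10) origin [389  92] scale 3.3
(528, 792, 3)
```

View pics/crop1.png

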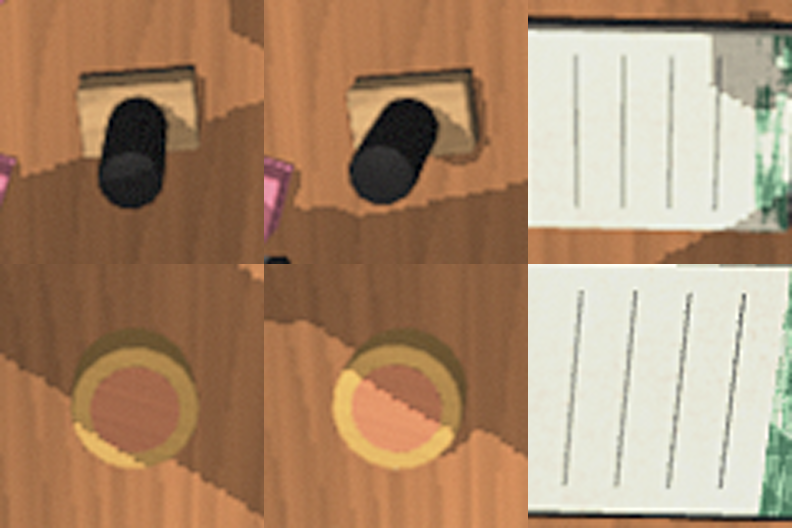

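The crops give the stamp's handle top in c1 at (298.4,303.2) and in c2 at (241.2,279.7), with block yaw about +0.06. The paperweight disc is in d1 at (328.6,249.8) and in d2 at (276.3,236.0). The pad's corners are clear of the fingers.

```bash
python3 - <<'E'
from h import *
S,D=cam("scene"),cam("side")
c1,c2,d1,d2=[load(v)[1] for v in("c1","c2","d1","d2")]
print("stamp wrist",tri([c1,c2],[(298.4,303.2),(241.2,279.7)]).round(1),"all",tri([c1,c2,S,D],[(298.4,303.2),(241.2,279.7),(269,227),(355,225)]).round(1), onplane(c1,[(298.4,303.2)],78).round(1),onplane(c2,[(241.2,279.7)],78).round(1))
print("pw",tri([d1,d2],[(328.6,249.8),(276.3,236)]).round(1),"all",tri([d1,d2,S,D],[(328.6,249.8),(276.3,236),(134,354),(371,180)]).round(1),onplane(d1,[(328.6,249.8)],34).round(1),onplane(d2,[(276.3,236)],34).round(1))
for v in("w1","b1","c1","c2"):
    im,C=load(v); h=cv2.cvtColor(im,cv2.COLOR_RGB2HSV); m=((h[...,1]<80)&(h[...,2]>70)|((h[...,0]>40)&(h[...,0]<95)&(h[...,1]>50))).astype(np.uint8)
    m=cv2.morphologyEx(m,cv2.MORPH_OPEN,np.ones((3,3))); u=proj(C,[(589,122,14)])[0]
    n,l,s,c=cv2.connectedComponentsWithStats(m); i=l[int(u[1]),int(u[0])]
    pts=np.argwhere(l==i)[:,::-1].astype(np.float32)
    W=onplane(C,pts,14)[:,:2].astype(np.float32); r=cv2.minAreaRect(W); print("pad",v,np.round(r[0],1),np.round(r[1],1),round(r[2],1))
for z in(0,):
  for vs in(["a1","a2"],["w1"],["b1"]):
    print("disp",vs,fit(DISP,vs,(386,245,0,-.31),75,*RED,fixz=True))
  for vs in(["a1"],["a2"],["b1"]):
    print("blue",vs,fit(TIN,vs,(487,386,0,.08),75,*BLUE,fixz=True))
print("bell",onplane(load("b1")[1],[(0,0)],0)[0,:1])
E
```

```text
stamp wrist [425.  -80.3  80.4] all [424.3 -81.1  74.1] [[424.7 -82.   78. ]] [[424.7 -80.8  78. ]]
pw [ 473.  -399.2   28.1] all [ 472.7 -399.3   24.1] [[ 473.1 -396.3   34. ]] [[ 473.5 -398.5   34. ]]
pad w1 [588.1 123.5] [ 91. 116.] 88.8
pad b1 [588.3 124.6] [ 92.4 115.8] 88.6
pad c1 [587.8 123.3] [ 90.7 115.9] 89.0
pad c2 [588.2 123.5] [ 91.  115.5] 88.9
disp ['a1', 'a2'] (array([ 3.89277e+02,  2.46009e+02, -2.76000e-01]), np.float64(0.152))
disp ['w1'] (array([ 3.89451e+02,  2.45103e+02, -3.05000e-01]), np.float64(0.078))
disp ['b1'] (array([ 3.89315e+02,  2.46038e+02, -2.64000e-01]), np.float64(0.106))
blue ['a1'] (array([4.89211e+02, 3.84057e+02, 6.40000e-02]), np.float64(0.072))
blue ['a2'] (array([4.89370e+02, 3.84085e+02, 8.80000e-02]), np.float64(0.065))
blue ['b1'] (array([4.89477e+02, 3.84049e+02, 7.70000e-02]), np.float64(0.078))
bell [230.89336881]
```

```bash
cat >> h.py <<'E'
PADC=np.array([588.1,123.6]); PY=-0.02; ex=np.array([np.cos(PY),np.sin(PY)]); ey=np.array([-np.sin(PY),np.cos(PY)])
def go(xy,z,yaw,straight=None):
    p=[xy[0],xy[1],z]
    arm.movep(p,down(yaw)) if not straight else arm.move_straight(p,speed=straight)
def pick(xy,z,yaw,pre,force,lift=120):
    go(xy,max(z+110,130),yaw); arm.command_gripper(pre); arm.dwell(.2)
    go(xy,z,yaw,100); arm.dwell(.3); print("at",arm.get_eef_pos().round(1),arm.get_contact_force().round(1))
    arm.command_gripper(20 if pre<60 else 40,force); print("open",arm.get_opening(),"ff",arm.get_finger_force())
    go(xy,z+lift,yaw,120); arm.dwell(.2); print("lifted",arm.get_opening(),arm.get_contact_force().round(1),arm.get_clock())
def put(xy,z,yaw,rel,up=120):
    go(xy,z+90,yaw); arm.dwell(.2); go(xy,z+8,yaw,100); go(xy,z,yaw,30); arm.dwell(.3); print("at",arm.get_eef_pos().round(1),arm.get_contact_force().round(1))
    arm.command_gripper(rel); arm.dwell(.2); go(xy,z+up,yaw,120); print(arm.get_clock())
E
python3 - <<'E'
from h import *
H=np.pi/2
def ck(n,xy,z,yaws):
    for y in yaws:
        for zz in(z,z+110):
            q=arm.ik([*xy,zz],down(y)); print(n,round(y,2),zz,None if q is None else np.round(q,2))
ck("stamp",(424.7,-81),41,(-H,0,H,-.19,H-.19,-H-.19))
ck("disp",(389,245.5),6,(H-.29,-H-.29))
ck("blue",(489.3,384),1,(H+.08,-H+.08))
ck("pw",(473,-398),3,(0,-.7,H,-H))
ck("bl put",PADC+ey*106.5,1,(H+PY,-H+PY)); ck("disp put",PADC-ey*133,6,(H+PY,-H+PY))
E
```

```text
stamp -1.57 41 [-0.28  0.42  0.39  2.28 -0.35  0.49 -1.18]
stamp -1.57 151 [-0.34  0.19  0.43  2.21 -0.12  0.76 -1.4 ]
stamp 0 41 [-0.11  0.4   0.18  2.27 -0.15  0.48  0.19]
stamp 0 151 [-0.15  0.19  0.21  2.2  -0.06  0.76  0.1 ]
stamp 1.57 41 [ 0.07  0.4  -0.03  2.26  0.03  0.48  1.59]
stamp 1.57 151 [ 0.07  0.19 -0.03  2.19  0.01  0.76  1.61]
stamp -0.19 41 [-0.13  0.4   0.21  2.28 -0.18  0.48  0.03]
stamp -0.19 151 [-0.17  0.19  0.24  2.2  -0.06  0.76 -0.08]
stamp 1.38 41 [ 0.06  0.4  -0.01  2.26  0.01  0.48  1.41]
stamp 1.38 151 [ 0.05  0.19 -0.01  2.19  0.    0.76  1.42]
stamp -1.76 41 [-0.31  0.43  0.42  2.29 -0.37  0.49 -1.35]
stamp -1.76 151 [-0.37  0.19  0.46  2.21 -0.13  0.76 -1.58]
disp 1.28 6 [-0.55  0.5  -0.18  2.2   0.2   0.45  0.39]
disp 1.28 116 [-0.47  0.3  -0.27  2.15  0.12  0.71  0.46]
disp -1.86 6 [-0.85  0.51  0.18  2.22 -0.21  0.43 -2.36]
disp -1.86 116 [-0.74  0.29  0.05  2.16 -0.02  0.69 -2.54]
blue 1.65 1 [-0.55  0.7  -0.3   1.82  0.31  0.68  0.63]
blue 1.65 111 [-0.52  0.54 -0.33  1.77  0.22  0.86  0.7 ]
blue -1.49 1 [-0.91  0.69  0.19  1.84 -0.21  0.63 -2.0
[... 281 characters left out ...]
57 3 [ 0.58  0.67  0.02  1.84 -0.02  0.63  2.19]
pw 1.57 113 [ 0.57  0.51  0.04  1.8  -0.03  0.83  2.19]
pw -1.57 3 [ 0.25  0.73  0.49  1.87 -0.52  0.67 -0.52]
pw -1.57 113 [ 0.18  0.58  0.58  1.83 -0.41  0.86 -0.62]
bl put 1.55 1 [-0.34  0.7  -0.18  1.79  0.19  0.67  0.92]
bl put 1.55 111 [-0.34  0.54 -0.17  1.75  0.12  0.86  0.98]
bl put -1.59 1 [-0.7   0.72  0.31  1.82 -0.34  0.66 -1.77]
bl put -1.59 111 [-0.7   0.56  0.32  1.78 -0.22  0.84 -1.87]
disp put 1.55 6 [-0.04  0.63 -0.07  1.92  0.07  0.6   1.4 ]
disp put 1.55 116 [-0.04  0.47 -0.07  1.87  0.04  0.81  1.42]
disp put -1.59 6 [-0.39  0.67  0.4   1.94 -0.44  0.61 -1.3 ]
disp put -1.59 116 [-0.43  0.5   0.45  1.9  -0.29  0.81 -1.42]
```

```bash
python3 - <<'E'
from h import *
H=np.pi/2
pick((489.3,384),1,H+.08,76,40)
go(PADC+ey*106.5,130,H+PY)
arm.dwell(.2); snap("side","sd1"); snap("scene","sc1")
S=[cv2.imread(f"pics/{k}.png") for k in("sd1","sc1")]; cv2.imwrite("pics/mos2.png",np.hstack([S[0][100:460,100:500],S[1][60:420,240:640]]))
E
```

```text
at [489.5 384.1   1.3] [0.1 0.7 0.7]
open 56.97529172385429 ff 43.10124099254608
lifted 56.97606096445655 [-0.8 -0.6 -1. ] 15.1833
```

View pics/mos2.png

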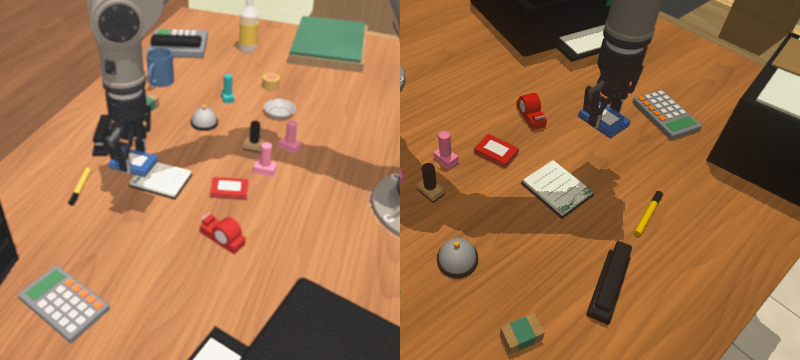

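The blue tin is held level in the gripper, at (130,160) in the left half and (605,118) in the right half of the picture.

```bash
python3 - <<'E'
from h import *
H=np.pi/2
put(PADC+ey*106.5,1.5,H+PY,70)
pick((389,245.5),6,H-.29,70,50)
put(PADC-ey*133,6.5,H+PY,60)
go((588,290),330,0); arm.command_gripper(80); arm.dwell(.3); im=snap("wrist","e1"); snap("side","e2")
print("blue",fit(TIN,["e1"],(*(PADC+ey*106.5),0,PY),60,*BLUE,fixz=True))
E
```

```text
at [590.2 230.1   1.5] [-0.2 -0.3 -0.8]
20.0417
at [389.2 245.6   6.3] [ 0.3  0.7 -0.3]
open 40.21070778957102 ff 0.4779223128207377
lifted 39.948004323790016 [ 0.4 -0.4  0.2] 24.725
at [585.5  -9.4   6.6] [-0.3 -0.4 -0.1]
29.5167
blue (array([ 5.90800e+02,  2.28731e+02, -2.50000e-02]), np.float64(0.116))
```

View pics/e1.png

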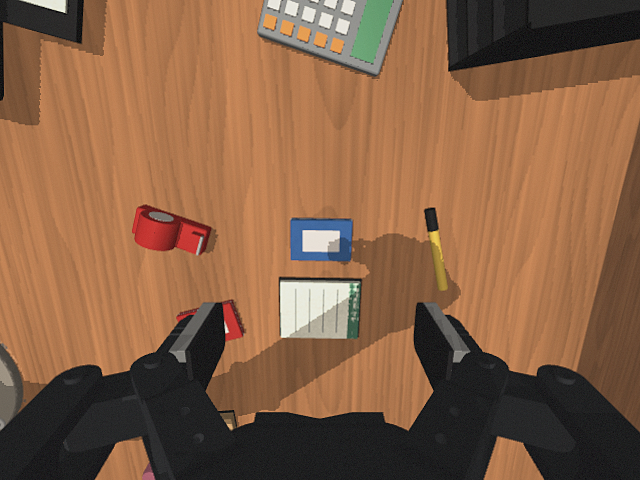

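The blue tin at (322,240) lies square and centred beside the pad. The dispenser was not gripped because my closing target of 40 mm was wider than its 38 mm, so it is still near (173,230). I'll fix that and refit.

```bash
sed -i 's/20 if pre<60 else 40,force/10,force/' h.py; python3 - <<'E'
from h import *
H=np.pi/2
go((440,330),300,0); arm.dwell(.3); snap("wrist","f1")
for v in(["e1"],["f1"]): print(fit(DISP,v,(388,246,0,-.29),75,*RED,fixz=True))
q,_=fit(DISP,["e1","f1"],(388,246,0,-.29),75,*RED,fixz=True); print(q)
pick(q[:2],6,H+q[2],70,50)
E
```

```text
(array([ 3.89182e+02,  2.46859e+02, -2.29000e-01]), np.float64(0.117))
(array([ 3.88954e+02,  2.46688e+02, -2.55000e-01]), np.float64(0.133))
[ 3.89051e+02  2.46578e+02 -2.52000e-01]
at [389.2 246.7   6.3] [-0.9  0.4  0.5]
open 38.860447870819236 ff 48.40211883187294
lifted 38.398960297532454 [-0.6  0.4 -2.9] 38.0083
```

```bash
python3 - <<'E'
from h import *
H=np.pi/2
put(PADC-ey*133,6.8,H+PY,60)
pick((424.7,-81),41,H,55,40,lift=140)
snap("side","g1"); snap("scene","g2")
S=[cv2.imread(f"pics/{k}.png") for k in("g1","g2")]; cv2.imwrite("pics/mos3.png",np.hstack([S[0][100:460,150:550],S[1][60:420,160:560]]))
E
```

```text
at [585.4  -9.4   6.8] [-0.7  0.4 -2.6]
42.8167
at [424.9 -81.   41.3] [ 0.5 -0.  -0.4]
open 25.289928617161856 ff 39.08249258995056
lifted 24.98727782281697 [ 0.5 -0.1 -1.3] 47.4167
```

View pics/mos3.png

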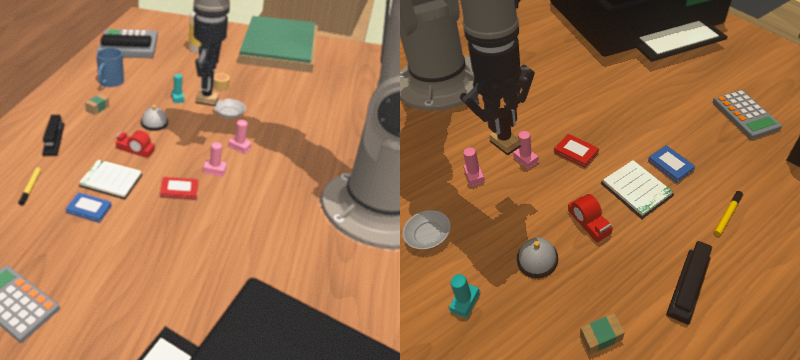

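The dispenser stands between the pad and the bell, at (590,215) in the right half of the picture. The stamp hangs upright in the gripper at (505,135).

```bash
python3 - <<'E'
from h import *
H=np.pi/2
put((590.4,229.5),57.8,H,45,up=110)
pick((473,-398),4,0,76,60,lift=140)
put(PADC,19,0,75,up=140)
go((588,290),330,0); arm.dwell(.3); snap("wrist","k1"); go((600,70),330,0); arm.dwell(.3); snap("wrist","k2"); snap("scene","k3"); snap("side","k4")
S=[cv2.imread(f"pics/k{k}.png") for k in(1,2,3,4)]
cv2.imwrite("pics/mos4.png",cv2.resize(np.vstack([np.hstack(S[:2]),np.hstack(S[2:])]),(800,600),interpolation=cv2.INTER_AREA))
E
```

```text
at [590.4 229.5  57.9] [-0.7 -0.4 -0.8]
52.3167
at [ 473.2 -398.1    4.3] [ 0.3 -0.5  0.2]
open 50.27868024722521 ff 62.33941912651062
lifted 50.63517993129864 [-0.2  1.  -4.9] 58.7833
at [588.1 123.6  19.1] [-0.3 -0.3 -4.4]
64.4833
```

View pics/mos4.png

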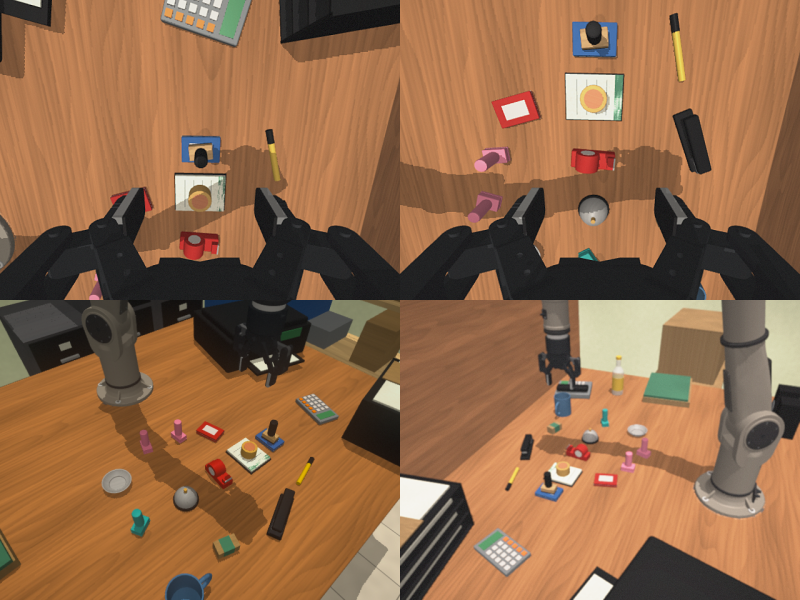

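All four are placed: in panel 2 the stamp is on the tin at (594,38), the paperweight on the pad at (593,98), and the dispenser at (593,160) between the pad and the bell at (594,210). I'll check the numbers once on an enlarged crop.

```bash
python3 - <<'E'
from h import *
print("disp",fit(DISP,["k2"],(585.4,-9.4,0,PY),65,*RED,fixz=True), "target",PADC-ey*133)
print("blue",fit(TIN,["k1","k2"],(590,229,0,PY),58,*BLUE,fixz=True))
im1,C1=load("k1"); im2,C2=load("k2")
a=im1[200:360,250:390]; b=im2[10:210,250:370]
for C in(C1,C2): print("expected stamp top",proj(C,[(590.4,229.5,94)])[0].round(1),"pw top",proj(C,[(*PADC,48)])[0].round(1))
A=cv2.resize(a,None,fx=3,fy=3,interpolation=cv2.INTER_CUBIC);B=cv2.resize(b,None,fx=3,fy=3,interpolation=cv2.INTER_CUBIC)
A=cv2.copyMakeBorder(A,0,120,0,0,cv2.BORDER_CONSTANT); cv2.imwrite("pics/crop2.png",np.hstack([A,B])[:,:,::-1])
E
```

```text
disp (array([ 5.84318e+02, -9.09700e+00, -5.60000e-02]), np.float64(0.143)) target [585.44017733  -9.37340089]
blue (array([ 5.90264e+02,  2.29169e+02, -2.10000e-02]), np.float64(0.095))
expected stamp top [321.5 259.3] pw top [319.6 321.6]
expected stamp top [309.5  46.5] pw top [309.1 157.2]
```

View pics/crop2.png

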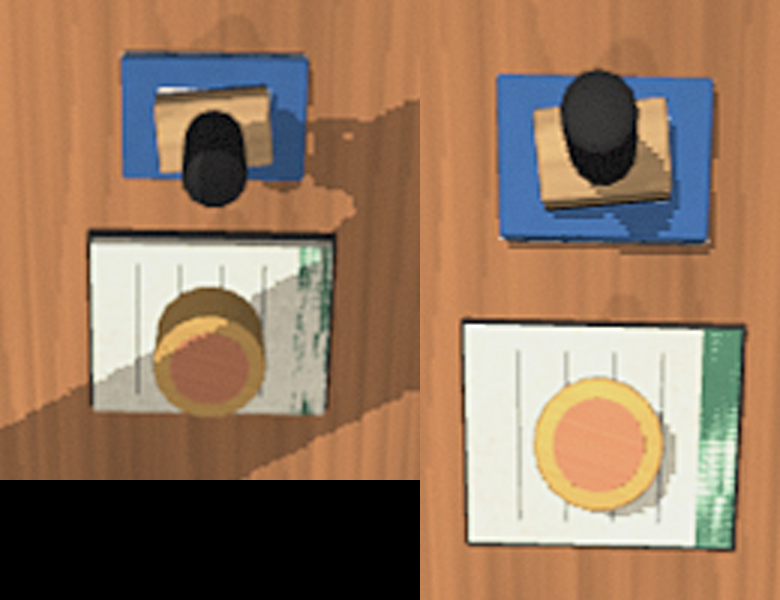

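The crops agree with the expected positions: stamp top at (321.3,259.3) and paperweight disc at (319.7,322.3) in k1, each within 1 px. Handing in.

```bash
python3 -c "
from cell import arm
print(arm.get_clock(), arm.hand_in())"
```

```text
the job is handed in; nothing more can be done
67.1083 None
```

The job is handed in at 67 s of the 109 s allowed: tin, stamp, paperweight and dispenser were all in place in the last pictures, and the red tin and dish were not handled; the hand-in call returned no verdict.

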